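Fish the flacon's cap out of the gap

ROBOT

A 6-joint arm with a two-finger parallel gripper is mounted at the origin on the work surface. World frame = base frame: x ahead of the robot, y to its left, z up, the work surface at z = 0. Lengths are in m, angles in rad, forces in N, time in s.
With the tool pointing down it reaches from about 0.3 to 0.875 m from the base axis. Payload 6.4 kg.
Tool frame: the origin (TCP) lies on the centre line of the jaws, within the pads' length; the fingertips stand manip.finger_overhang ahead of it and the grasp point (between the pads) lies 8 mm behind it (manip.finger_overhang is the distance from the TCP to the fingertips, in m); z points along the fingers, y is the direction in which the jaws open and shut (so a half turn about z gives the same grasp; the last joint's range is limited). The gripper opens to 88 mm and grips with 3 to 60 N. Pads are 18 mm wide; open, the fingers measure 123 mm over their backs; the gripper's body (75 mm by 187 mm) begins 45 mm behind the grasp point.
Start: joints at [-1.322, 0.181, 1.607, -0, 1.354, -0.206], TCP at [0.253, -0.517, 0.25] pointing down, gripper open.
Joint ranges: [-2.99, 2.99], [-0.89, 2.07], [0.3, 2.58], [-1.14, 4.28], [0, 2.63], [-3.12, 3.12]. Speed limits (rad/s): [2.57, 2.57, 3.01, 3.14, 3.14, 3.14].

INTERFACE

Orientations are given as [roll, pitch, yaw] about the fixed x, y, z axes, in that order (R = Rz(yaw) Ry(pitch) Rx(roll)).
In Python, from bench import manip gives the robot as it stands. The module is installed in compiled form; this text tells all that it offers.
- The arm moves only by the tool drive_tool, never from a script. Its argument "plan" is one flat list of numbers, 6 for each row, row after row: the shift along the tool's x, y, z in units of 30 mm (1.0 is 30 mm), then the turn, a rotation vector about the tool's x, y, z in units of 5 degrees (1.0 is 5 degrees). In form: [dx, dy, dz, ax, ay, az, dx, dy, dz, ax, ay, az, ...]. A call has 1 to 5 rows; each row shifts and turns the commanded pose from where the row before left it, along the tool's axes as they then stand; what a row does not reach is not made up. A row lasts 1/12 s, in which the tool goes at most 41.7 mm and 7.16 degrees, less where a joint would pass 70% of its speed; a pose out of reach is approached as far as the arm can. A call is refused whole if a number of a shift passes 1 or a number of a turn 1, either way. A call with a gripper value outside its range is refused whole. "jaw" is the finger opening in mm, from 0 to 88.1, set as the call begins (left out, the last holds). The fingers move at their own pace and stop on an object; "force" is the grip in N (left out, the last holds). Time passes only in rows, so rows that do not move let the fingers close. It gives the time, the measured TCP pose, the force and the opening at its end, in the units of the state.
- manip.read_state(): the state, without advancing time (a new reading comes with each control period).
- manip.capture(name): name is "side" or "top" or "wrist"; returns the picture (480x640x3 uint8, red, green, blue); there is no depth.
- manip.get_calibration(name): a dict with "fx", "fy", "cx", "cy" (pixels), "extrinsics" (4x4, takes a point from camera to world coordinates); the wrist camera has in their place "tool_from_camera" (4x4, takes a point from camera to tool coordinates, whose origin is the TCP and whose axes are the flange's). Camera axes: x right, y up, looking along -z (the intrinsics and any distortion apply to the point x, -y, -z); pixel columns grow to the right and rows downward; lengths in m; the calibration is good to about 2 mm. The wrist camera is an equidistant fisheye: a pixel r from the principal point sees the ray r / f radians off the axis. A picture is of the moment at which its call begins: read the wrist's pose just before it. get_calibration takes no time and is no camera call.
- manip.sign_off(): hands the job in, once; it reports no verdict.
The state is a dict: "t": time; "joint_pos": joint angles; "dq": joint speeds; "joint_efforts": joint torques, N m; "eef_pos": TCP position; "ee_rot": TCP orientation; "wrist_force": force on the tool from outside, world axes, zero at the start; "moment": the same for the moment, N m; "grip_width": finger opening in m.
Only numpy, scipy, OpenCV 4.12 (cv2) and the standard library are available. Lean on these libraries where they do the work, as an engineer would, in place of code of your own. Each camera call takes 0.05 s, during which the arm holds its last target. There are 200 camera calls.

TASK

The flacon's twist cap has dropped, open side up, into the narrow gap between the wooden jewellery chest and the clear acrylic box. Take the bent steel rod by its handle from its stand, put its bent end down into the gap and slide the cap along the dresser top until it stands, still open side up, at least a finger's width clear outside the gap's open end; then lay the rod back across its stand where it was and let go. Do not touch the cap with the gripper or lift it off the surface, and leave the straight shoehorn on the other stand where it is.

Things in the scene. Friction and masses are not known exactly. Their poses are not given: they have to be found in the camera images.
- bent_rod: Dark wood handle 18 (x) x 110 (y) x 20 (z) mm, origin at its centre, and a 7 mm steel rod: level along -y to 115 mm from the origin, then straight down, lower end at (0, -115, -140) mm. 110 g, balance 20 mm towards the bend. Lies across two fixed steel posts: tops at 155 mm height (origin at 165), 50 mm wide in x, 70 mm clear between them, 35 to 45 mm either side of the origin
- cap: Loose aluminium twist cap, a cup standing open side up in the gap, 50 to 95 mm deep: outside diameter 36 mm, height 22 mm, wall 3 mm (hollow 30 mm wide), bottom 4 mm thick, about 50 g. Origin: centre of its underside, z up. Slides easily when the rod's end, lowered into its hollow, draws it along
- gap_mouth (a point): Middle of the gap's open end at dresser-top level. +y points straight out of the gap, x across, z up. Gap 42 mm wide (x), 150 mm deep (y 0 to -150 mm), open above, closed at the inner end, floored by the dresser top. Walls: wooden chest (-x side), clear box (+x side), fixed, each 105 mm wide, 82 mm high. Free space outside the open end
- shoehorn: Straight shoehorn, to be left alone: same handle as the bent rod (origin at its centre) but a flat steel blade 34 mm wide, reaching 117 mm along -y, with no bend. Lies at the same height on an equal stand, 12 cm or more from the rod's; either may be the nearer to the robot
Mind the look-alikes: they are no part of the job. Of the things that look like the bent_rod, the smaller one is meant.

How it is judged:
On the way, in this order (a step that is already met when the one before it is completed fails the run):
1. the bent rod touches the cap while the cap is inside the gap (contact force between bent_rod and cap above 0.02 N and y of cap in the frame of gap_mouth below 0 m), for 0.05 s.
2. the cap's centre is 30 mm or more outside the gap's open end (y of cap in the frame of gap_mouth above 0.03 m), for 0.2 s.
At the end, for the whole second after the job is handed in: The cap stands open side up (within 9 degrees), at rest on the dresser top, its centre 30 mm or more outside the gap's open end; the bent rod lies at rest and level (within 9 degrees) across its stand again, its handle's centre within 30 mm of where it began (y of cap in the frame of gap_mouth above 0.03 m and height (world z) of cap below 0.006 m and angle between each of cap, bent_rod's own z axis and vertical below 0.15 rad and linear speed of each of cap, bent_rod below 0.02 m/s and distance of bent_rod from where it was at the start of the episode below 0.03 m and height (world z) of bent_rod between 0.158 and 0.172 m); the robot touches nothing.
It fails at once if the gripper touches the cap (contact force between the fingers and cap above 0.3 N).
It fails at once if the cap is lifted more than 15 mm off the dresser top (height (world z) of cap above 0.015 m).
It fails at once if the shoehorn is moved more than 20 mm (distance of shoehorn from where it was at the start of the episode above 0.02 m).
It also fails if it takes over 54 s, if anything falls off the work surface, if the arm or the gripper's body presses on something with over 40 N, if the wrist force passes 120 N, or if a joint passes its speed limit or range.

## Working session

There is one attempt and no reset: what is moved stays moved. The work goes in short steps, Python scripts to look and compute and a tool call to move; the robot and the scene stay as the last step left them, time stands still between calls to the robot, and variables do not carry over. Pictures are saved under pics/ and viewed, about 8 in all and at most 12, crops included, and the job is handed in when it is done.

Besides the shell and the picture viewer there is one more tool, called after "Call:" in YAML: its name, and indented under it one key for each argument. drive_tool: Moves the arm, as the interface text tells. Its arguments: {"type":"object","properties":{"plan":{"type":"array"},"jaw":{"type":"number"},"force":{"type":"number"}},"required":["plan"]}

```bash
mkdir -p pics
cat > h.py <<'E'
import numpy as np, cv2
from bench import manip
from scipy.spatial.transform import Rotation as R
def save(cam,fn):
    im=manip.capture(cam); cv2.imwrite('pics/'+fn,im[:,:,::-1]); return im
def ray(cam,u,v):
    c=manip.get_calibration(cam)
    if cam=='wrist':
        s=manip.read_state(); T=np.eye(4); r=s['ee_rot']; T[:3,:3]=R.from_euler('xyz',r).as_matrix(); T[:3,3]=s['eef_pos']
        E=T@np.array(c['tool_from_camera']); a=(u-c['cx'])/c['fx']; b=(v-c['cy'])/c['fy']; t=np.hypot(a,b)+1e-12
        d=np.array([np.sin(t)*a/t,-np.sin(t)*b/t,-np.cos(t)])
    else:
        E=np.array(c['extrinsics']); d=np.array([(u-c['cx'])/c['fx'],-(v-c['cy'])/c['fy'],-1])
    return E[:3,3],E[:3,:3]@d
def at(cam,u,v,z):
    o,d=ray(cam,u,v); return (o+d*(z-o[2])/d[2]).round(4)
E
python3 - <<'E'
from h import *
print(manip.read_state(), manip.finger_overhang)
for c in('side','top','wrist'):
    print(c,{k:np.round(v,4).tolist() for k,v in manip.get_calibration(c).items() if not isinstance(v,str)})
save('top','top0.png');save('side','side0.png')
E
```

```text
{'t': 0.0, 'joint_pos': array([-1.32231623e+00,  1.81537696e-01,  1.60800642e+00, -2.40396513e-06,
        1.35378061e+00, -2.06313077e-01]), 'dq': array([ 8.19834147e-05,  1.09213363e-03, -4.34374130e-04, -7.24921306e-04,
       -6.00323725e-04, -3.08911700e-03]), 'joint_efforts': array([-1.06623320e-03, -4.33871162e+01, -3.41846144e+01,  7.03169242e-02,
        3.88136704e-02, -1.27385583e-04]), 'eef_pos': array([ 0.25246308, -0.51603889,  0.24881276]), 'ee_rot': array([-3.13989683e+00, -3.52522086e-04,  4.54793399e-01]), 'wrist_force': array([ 0.07604023, -0.70998109,  0.73896436]), 'moment': array([-0.02211494, -0.00860348,  0.03394145]), 'grip_width': 0.0879305982120436} 0.011
side {'fx': 617.2877, 'fy': 617.2877, 'cx': 319.2469, 'cy': 239.6978, 'extrinsics': [[0.8813, 0.2751, -0.3843, -0.1367], [-0.4724, 0.4913, -0.7317, -0.914], [-0.0125, 0.8264, 0.5629, 0.9155], [0.0, 0.0, 0.0, 1.0]]}
top {'fx': 544.0099, 'fy': 544.0099, 'cx': 334.1563, 'cy': 241.494, 'extrinsics': [[-0.0117, 0.9998, -0.0182, 0.3412], [-0.9999, -0.0118, -0.0073, 0.0899], [-0.0076, 0.0181, 0.9998, 1.0789], [0.0, 0.0, 0.0, 1.0]]}
wrist {'fx': 371.6483, 'fy': 371.6483, 'cx': 317.9882, 'cy': 244.4182, 'tool_from_camera': [[0.0002, 0.9497, 0.3133, 0.0824], [1.0, -0.0003, 0.0001, -0.0003], [0.0002, 0.3133, -0.9497, -0.1345], [0.0, 0.0, 0.0, 1.0]]}
```

View pics/top0.png

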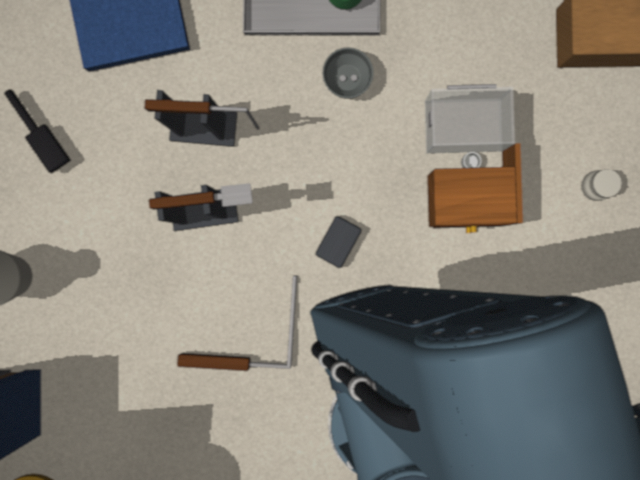

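View pics/side0.png

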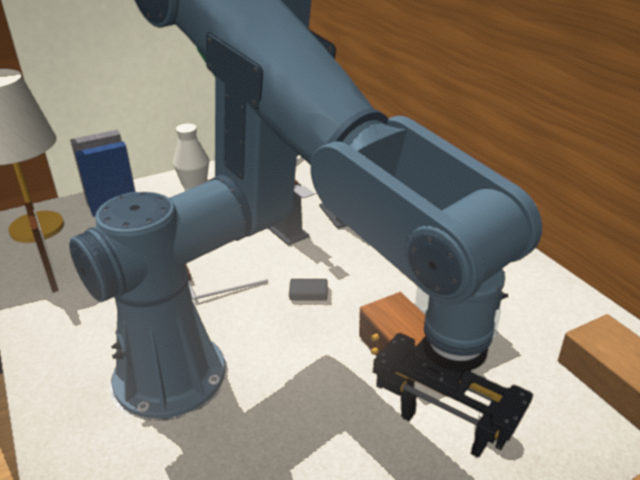

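The stand at the top, (146–258, 105–128), holds a rod whose steel end bends down. The stand below it, (150–250, 197), holds the flat-bladed shoehorn. A larger bent rod lies loose at (180–295, 275–368). The smaller, stand-held rod at the top fits the description. The cap is at (473, 160), and the gap opens to image left (world +y). I'll confirm in an enlarged crop.

Run:
```python
from h import *
im=cv2.imread('pics/top0.png')
a=cv2.resize(im[80:155,135:335],None,fx=4,fy=4,interpolation=cv2.INTER_CUBIC)
b=cv2.resize(im[85:160+75,400:550],None,fx=2,fy=2,interpolation=cv2.INTER_CUBIC)
b=cv2.resize(im[140:180,420:530],None,fx=7,fy=7,interpolation=cv2.INTER_CUBIC)
o=np.zeros((600,800,3),np.uint8);o[:300,:800]=a;o[310:590,:770]=b
cv2.imwrite('pics/crop.png',o)
```

```text
(no output)
```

View pics/crop.png

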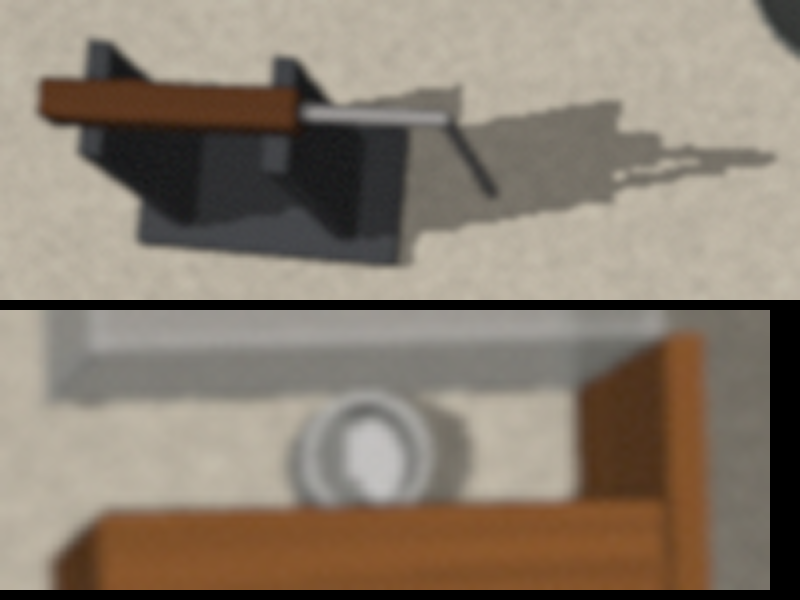

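Confirmed: the top stand holds the small rod with the bent-down end, bend at crop (448,120) and lower end at (492,193). In the lower half, the cap is in the gap with its rim centred at about crop (366,454).

Run:
```python
from h import *
for n,u,v,z in [('hL',145,105,.175),('hR',209.5,108,.175),('bend',247,110,.1685),('tip',258,128.3,.025),('cap',472.3,160.6,.022),
 ('chA',435.3,168.9,.082),('chB',515,167.1,.082),('boxA',426.4,153.1,0),('boxB',502.9,151.1,0),('post1top',93*.25+135,80+10,.155),('post1bot',90*.25+135,80+38,.155),
 ('shL',150,202,.175),('shR',213,198,.175)]:
    print(n,at('top',u,v,z))
```

```text
hL [0.5899 0.4105 0.175 ]
hR [0.5834 0.3024 0.175 ]
bend [0.5809 0.2407 0.1685]
tip [0.5825 0.2433 0.025 ]
cap [ 0.5146 -0.1728  0.022 ]
chA [ 0.4903 -0.0899  0.082 ]
chB [ 0.4918 -0.2358  0.082 ]
boxA [ 0.5343 -0.0875  0.    ]
boxB [ 0.5363 -0.2392  0.    ]
post1top [0.6209 0.3947 0.155 ]
post1bot [0.5728 0.3962 0.155 ]
shL [0.4272 0.403  0.175 ]
shR [0.4325 0.2976 0.175 ]
```

```bash
cat >> h.py <<'E'
def plan(p,yaw,step=.85,amax=1.0,N=None):
    s=manip.read_state(); p0=np.array(s['eef_pos']); R0=R.from_euler('xyz',s['ee_rot']); R1=R.from_euler('xyz',[np.pi,0,yaw])
    w=(R0.inv()*R1).as_rotvec(); d=np.array(p)-p0
    N=N or int(np.ceil(max(np.abs(w).max()/np.radians(5)/amax, np.linalg.norm(d)/.03/step,1)))
    print('pos',p0.round(4),'rot',np.round(s['ee_rot'],4),'t',round(s['t'],2),'grip',round(s['grip_width'],4),'N',N)
    Rc=R0;rows=[]
    for i in range(N):
        rows.append(np.r_[Rc.inv().apply(d/N)/.03, w/N/np.radians(5)].round(2)); Rc=Rc*R.from_rotvec(w/N)
    for i in range(0,N,5): print([float(x)+0. for x in np.concatenate(rows[i:i+5])])
E
python3 - <<'E'
from h import *
plan([.587,.352,.26],1.51,step=1.2)
E
```

```text
pos [ 0.2525 -0.5161  0.2489] rot [-3.140e+00 -3.000e-04  4.548e-01] t 0.1 grip 0.0879 N 26
[0.87, -0.81, -0.01, 0.0, 0.0, -0.47, 0.91, -0.78, -0.01, 0.0, 0.0, -0.47, 0.94, -0.74, -0.01, 0.0, 0.0, -0.47, 0.97, -0.7, -0.01, 0.0, 0.0, -0.47, 0.99, -0.66, -0.01, 0.0, 0.0, -0.47]
[1.02, -0.62, -0.01, 0.0, 0.0, -0.47, 1.04, -0.58, -0.01, 0.0, 0.0, -0.47, 1.07, -0.53, -0.01, 0.0, 0.0, -0.47, 1.09, -0.49, -0.01, 0.0, 0.0, -0.47, 1.11, -0.45, -0.01, 0.0, 0.0, -0.47]
[1.12, -0.4, -0.01, 0.0, 0.0, -0.47, 1.14, -0.35, -0.01, 0.0, 0.0, -0.47, 1.15, -0.31, -0.01, 0.0, 0.0, -0.47, 1.16, -0.26, -0.01, 0.0, 0.0, -0.47, 1.17, -0.21, -0.01, 0.0, 0.0, -0.47]
[1.18, -0.17, -0.01, 0.0, 0.0, -0.47, 1.19, -0.12, -0.01, 0.0, 0.0, -0.47, 1.19, -0.07, -0.01, 0.0, 0.0, -0.47, 1.19, -0.02, -0.01, 0.0, 0.0, -0.47, 1.19, 0.03, -0.01, 0.0, 0.0, -0.47]
[1.19, 0.08, -0.01, 0.0, 0.0, -0.47, 1.19, 0.12, -0.01, 0.0, 0.0, -0.47, 1.18, 0.17, -0.01, 0.0, 0.0, -0.47, 1.17, 0.22, -0.01, 0.0, 0.0, -0.47, 1.16, 0.27, -0.01, 0.0, 0.0, -0.47]
[1.15, 0.31, -0.01, 0.0, 0.0, -0.47]
```

Call:
drive_tool:
  plan: [0.85, -0.8, 0, 0, 0, -0.5, 0.9, -0.8, 0, 0, 0, -0.5, 0.95, -0.75, 0, 0, 0, -0.5, 0.95, -0.7, 0, 0, 0, -0.5, 1, -0.65, 0, 0, 0, -0.5]

```text
t: 0.52
eef_pos: [0.3149, -0.3474, 0.2492]
ee_rot: [-3.141, -0.0, 0.675]
wrist_force: [0.6, 0.5, -0.3]
grip_width: 0.0883
```

Call:
drive_tool:
  plan: [1, -0.6, 0, 0, 0, -0.5, 1, -0.55, 0, 0, 0, -0.5, 1, -0.5, 0, 0, 0, -0.5, 1, -0.45, 0, 0, 0, -0.5, 1, -0.4, 0, 0, 0, -0.5]

```text
t: 0.93
eef_pos: [0.3724, -0.1895, 0.2495]
ee_rot: [-3.141, -0.0, 0.893]
wrist_force: [-0.1, 0.3, -0.2]
grip_width: 0.0878
```

Call:
drive_tool:
  plan: [1, -0.35, 0, 0, 0, -0.5, 1, -0.3, 0, 0, 0, -0.5, 1, -0.25, 0, 0, 0, -0.5, 1, -0.2, 0, 0, 0, -0.5, 1, -0.2, 0, 0, 0, -0.5]

```text
t: 1.35
eef_pos: [0.424, -0.0433, 0.2496]
ee_rot: [-3.142, -0.0, 1.111]
wrist_force: [0.2, 1.0, 0.0]
grip_width: 0.0881
```

Call:
drive_tool:
  plan: [1, -0.15, 0, 0, 0, -0.5, 1, -0.1, 0, 0, 0, -0.5, 1, -0.1, 0, 0, 0, -0.5, 1, 0, 0, 0, 0, -0.5, 1, 0, 0, 0, 0, -0.5]

```text
t: 1.77
eef_pos: [0.4691, 0.1004, 0.2495]
ee_rot: [-3.141, 0.0, 1.33]
wrist_force: [0.2, -0.4, -0.4]
grip_width: 0.0883
```

Run:
```python
from h import *
plan([.587,.352,.26],1.51,step=.95)
```

```text
pos [0.4691 0.1004 0.2495] rot [-3.1413e+00  1.0000e-04  1.3298e+00] t 1.77 grip 0.0883 N 10
[0.91, 0.18, -0.04, 0.0, 0.0, -0.21, 0.9, 0.2, -0.04, 0.0, 0.0, -0.21, 0.9, 0.21, -0.04, 0.0, 0.0, -0.21, 0.9, 0.23, -0.04, 0.0, 0.0, -0.21, 0.89, 0.25, -0.04, 0.0, 0.0, -0.21]
[0.89, 0.26, -0.04, 0.0, 0.0, -0.21, 0.88, 0.28, -0.04, 0.0, 0.0, -0.21, 0.88, 0.29, -0.04, 0.0, 0.0, -0.21, 0.87, 0.31, -0.04, 0.0, 0.0, -0.21, 0.87, 0.33, -0.04, 0.0, 0.0, -0.21]
```

Call:
drive_tool:
  plan: [0.9, 0.18, -0.05, 0, 0, -0.2, 0.9, 0.2, -0.05, 0, 0, -0.2, 0.9, 0.2, -0.05, 0, 0, -0.2, 0.9, 0.22, -0.05, 0, 0, -0.2, 0.9, 0.25, -0.05, 0, 0, -0.2]

```text
t: 2.18
eef_pos: [0.5279, 0.2257, 0.2567]
ee_rot: [-3.141, 0.0, 1.416]
wrist_force: [0.9, -0.7, 1.0]
grip_width: 0.0883
```

Call:
drive_tool:
  plan: [0.9, 0.25, -0.05, 0, 0, -0.2, 0.9, 0.28, -0.05, 0, 0, -0.2, 0.9, 0.3, -0.05, 0, 0, -0.2, 0.9, 0.3, 0, 0, 0, -0.2, 0.85, 0.3, 0, 0, 0, -0.2]

```text
t: 2.6
eef_pos: [0.5868, 0.3531, 0.2611]
ee_rot: [-3.141, 0.0, 1.503]
wrist_force: [0.9, -1.0, -0.0]
grip_width: 0.0879
```

Call:
drive_tool:
  plan: [0, 0, 0, 0, 0, 0, 0, 0, 0, 0, 0, 0]

```text
t: 2.77
eef_pos: [0.5861, 0.3524, 0.2603]
ee_rot: [-3.14, 0.001, 1.504]
wrist_force: [-0.3, -0.5, -0.4]
grip_width: 0.0877
```

Run:
```python
from h import *
plan([.587,.352,.26],1.51,step=.95)
save('wrist','w1.png')
```

```text
pos [0.5861 0.3524 0.2603] rot [-3.1398e+00  1.1000e-03  1.5036e+00] t 2.77 grip 0.0877 N 1
[-0.01, 0.03, 0.01, -0.02, 0.01, -0.07]
```

View pics/w1.png

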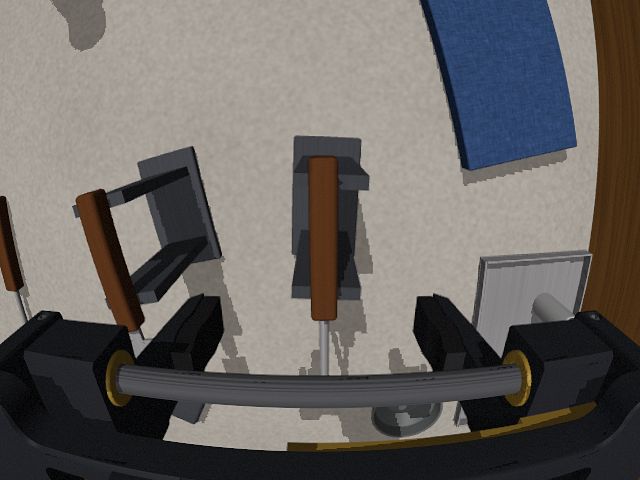

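The wrist picture shows the handle centred between the fingers, from (322,157) to (324,320), with the steel rod leading down the image from it.

Run:
```python
from h import *
a=at('wrist',322.5,157,.175);b=at('wrist',324,319,.175);print(a,b,(a+b)/2,np.linalg.norm(a-b))
```

```text
[0.5934 0.4149 0.175 ] [0.5875 0.3076 0.175 ] [0.59045 0.36125 0.175  ] 0.10746208633746138
```

Call:
drive_tool:
  plan: [0.05, 0.08, 0.7, 0, 0, 0, 0, 0, 0.8, 0, 0, -0.1, 0, 0, 0.8, 0, 0, 0, 0, 0, 0.7, 0, 0, 0, 0, 0, 0.4, 0, 0, 0]

```text
t: 3.23
eef_pos: [0.5875, 0.351, 0.1569]
ee_rot: [-3.138, 0.002, 1.509]
wrist_force: [-0.3, 0.0, -0.1]
grip_width: 0.0879
```

Call:
drive_tool:
  plan: [0, 0, 0, 0, 0, 0, 0, 0, 0, 0, 0, 0]

```text
t: 3.4
eef_pos: [0.5889, 0.3522, 0.1598]
ee_rot: [-3.141, 0.0, 1.51]
wrist_force: [0.5, -0.8, 1.0]
grip_width: 0.0881
```

Run:
```python
from h import *
plan([.589,.354,.157],1.512)
```

```text
pos [0.5889 0.3522 0.1598] rot [-3.1409e+00  5.0000e-04  1.5098e+00] t 3.4 grip 0.0881 N 1
[0.06, 0.0, 0.09, -0.01, 0.01, -0.03]
```

Call:
drive_tool:
  plan: [0.05, 0, 0.1, 0, 0, 0, 0, 0, 0, 0, 0, 0, 0, 0, 0, 0, 0, 0, 0, 0, 0, 0, 0, 0, 0, 0, 0, 0, 0, 0]
  jaw: 10
  force: 45

```text
t: 3.82
eef_pos: [0.5895, 0.3547, 0.1575]
ee_rot: [3.141, -0.0, 1.511]
wrist_force: [-1.2, -0.3, 0.4]
grip_width: 0.057
```

Call:
drive_tool:
  plan: [0, 0, 0, 0, 0, 0, 0, 0, 0, 0, 0, 0, 0, 0, 0, 0, 0, 0, 0, 0, 0, 0, 0, 0, 0, 0, 0, 0, 0, 0]

```text
t: 4.23
eef_pos: [0.5892, 0.3545, 0.1567]
ee_rot: [-3.142, 0.0, 1.511]
wrist_force: [0.5, 0.5, 0.7]
grip_width: 0.0234
```

Call:
drive_tool:
  plan: [0, 0, 0, 0, 0, 0, 0, 0, 0, 0, 0, 0, 0, 0, 0, 0, 0, 0, 0, 0, 0, 0, 0, 0]

```text
t: 4.57
eef_pos: [0.5892, 0.3545, 0.1567]
ee_rot: [-3.142, -0.0, 1.511]
wrist_force: [-0.2, -0.7, -0.3]
grip_width: 0.0174
```

Call:
drive_tool:
  plan: [0, 0, -0.3, 0, 0, 0, 0, 0, -0.7, 0, 0, 0, 0, 0, -0.9, 0, 0, 0, 0, 0, -0.9, 0, 0, 0, 0, 0, -0.6, 0, 0, 0]

```text
t: 4.98
eef_pos: [0.5899, 0.3549, 0.2624]
ee_rot: [3.139, -0.001, 1.511]
wrist_force: [0.4, 0.1, -0.3]
grip_width: 0.0173
```

Call:
drive_tool:
  plan: [0, 0, 0, 0, 0, 0, 0, 0, 0, 0, 0, 0]

```text
t: 5.15
eef_pos: [0.5897, 0.3548, 0.2601]
ee_rot: [3.139, -0.001, 1.511]
wrist_force: [-1.4, -0.1, -0.8]
grip_width: 0.0176
```

Run:
```python
from h import *
print(manip.read_state()['wrist_force'],manip.read_state()['moment'])
plan([.515,-.06,.257],1.583,step=.95)
save('wrist','w2.png')
```

```text
[-1.44465333 -0.08538792 -0.82915997] [ 0.01987589 -0.07720409  0.03882104]
pos [0.5897 0.3548 0.2601] rot [ 3.1391e+00 -1.2000e-03  1.5108e+00] t 5.15 grip 0.0176 N 15
[-0.93, -0.11, 0.01, 0.0, 0.0, -0.06, -0.93, -0.11, 0.01, 0.0, 0.0, -0.06, -0.93, -0.12, 0.01, 0.0, 0.0, -0.06, -0.93, -0.12, 0.01, 0.0, 0.0, -0.06, -0.93, -0.13, 0.01, 0.0, 0.0, -0.06]
[-0.93, -0.13, 0.01, 0.0, 0.0, -0.06, -0.93, -0.14, 0.01, 0.0, 0.0, -0.06, -0.93, -0.14, 0.01, 0.0, 0.0, -0.06, -0.93, -0.15, 0.01, 0.0, 0.0, -0.06, -0.92, -0.15, 0.01, 0.0, 0.0, -0.06]
[-0.92, -0.15, 0.01, 0.0, 0.0, -0.06, -0.92, -0.16, 0.01, 0.0, 0.0, -0.06, -0.92, -0.16, 0.01, 0.0, 0.0, -0.06, -0.92, -0.17, 0.01, 0.0, 0.0, -0.06, -0.92, -0.17, 0.01, 0.0, 0.0, -0.06]
```

View pics/w2.png

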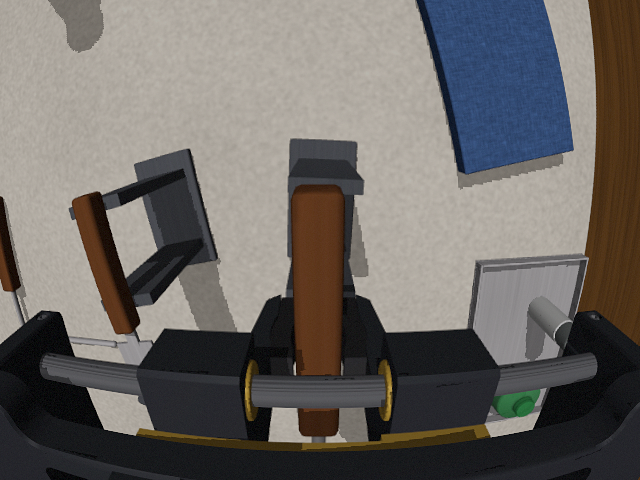

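The rod is gripped and lifted level, handle ends at (319,186) and (318,435). Next, measure where the handle sits relative to the TCP.

Run:
```python
from h import *
a=at('wrist',319,188,.278);b=at('wrist',318,434,.278);print(a,b,(a+b)/2,np.linalg.norm(a-b),manip.read_state()['eef_pos'])
```

```text
[0.5934 0.4173 0.278 ] [0.5867 0.3118 0.278 ] [0.59005 0.36455 0.278  ] 0.10571253473453371 [0.58882532 0.35439643 0.25807796]
```

Call:
drive_tool:
  plan: [-0.9, -0.1, 0, 0, 0, 0, -0.9, -0.1, 0, 0, 0, -0.1, -0.9, -0.1, 0, 0, 0, -0.1, -0.9, -0.1, 0, 0, 0, -0.1, -0.9, -0.15, 0, 0, 0, -0.1]

```text
t: 5.62
eef_pos: [0.5645, 0.2191, 0.2559]
ee_rot: [-3.137, 0.001, 1.546]
wrist_force: [-0.7, -0.5, -1.0]
grip_width: 0.0172
```

Call:
drive_tool:
  plan: [-0.9, -0.15, 0, 0, 0, -0.1, -0.9, -0.15, 0, 0, 0, -0.1, -0.9, -0.15, 0, 0, 0, -0.1, -0.9, -0.15, 0, 0, 0, -0.1, -0.9, -0.15, 0, 0, 0, -0.1]

```text
t: 6.03
eef_pos: [0.5407, 0.0846, 0.2562]
ee_rot: [-3.137, -0.0, 1.59]
wrist_force: [0.5, -0.0, 0.0]
grip_width: 0.0175
```

Call:
drive_tool:
  plan: [-0.9, -0.15, 0, 0, 0, 0, -0.9, -0.15, 0, 0, 0, 0, -0.9, -0.15, 0, 0, 0, 0, -0.8, -0.15, 0, 0, 0, 0, -0.6, -0.1, 0, 0, 0, 0]

```text
t: 6.45
eef_pos: [0.5221, -0.0392, 0.2563]
ee_rot: [-3.138, -0.001, 1.588]
wrist_force: [0.5, -0.0, -1.3]
grip_width: 0.0172
```

Call:
drive_tool:
  plan: [0, 0, 0, 0, 0, 0, 0, 0, 0, 0, 0, 0, 0, 0, 0, 0, 0, 0]

```text
t: 6.7
eef_pos: [0.5231, -0.037, 0.2574]
ee_rot: [-3.139, -0.001, 1.589]
wrist_force: [0.1, -0.0, -0.0]
grip_width: 0.0171
```

Run:
```python
from h import *
plan([.515,-.06,.257],1.583,step=.95)
im=save('top','t2.png'); im=im[:,:,::-1]; save('side','s2.png')
o=np.zeros((600,800,3),np.uint8);o[:,:]=cv2.resize(im[80:230,360:560],None,fx=4,fy=4,interpolation=cv2.INTER_CUBIC)
cv2.imwrite('pics/t2c.png',o)
```

```text
pos [ 0.5231 -0.037   0.2574] rot [-3.1394e+00 -1.2000e-03  1.5890e+00] t 6.7 grip 0.0171 N 1
[-0.76, -0.28, 0.01, -0.03, -0.01, 0.07]
```

View pics/t2c.png

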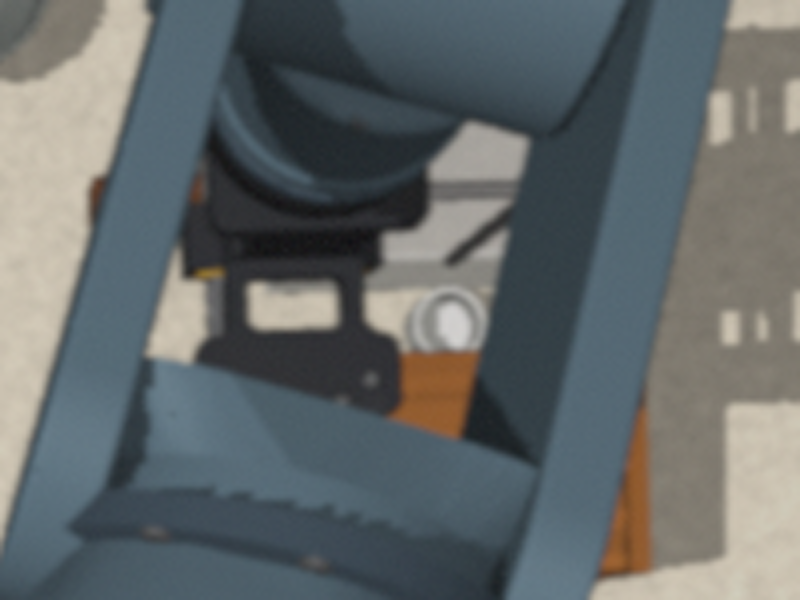

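Top view: the vertical steel end hangs from about crop (515,210) down to its tip at about (450,262). The cap rim is centred near crop (448,320).

Run:
```python
from h import *
s=manip.read_state();print(s['eef_pos'],s['ee_rot'])
print('tip',at('top',360+451/4,80+261/4,.125),'bend?',at('top',488.7,132.5,.269),'cap',at('top',360+449/4,80+321/4,.022))
c=manip.get_calibration('side');E=np.linalg.inv(np.array(c['extrinsics']))
for P in ([.525,-.146,.125],[.525,-.146,.2],[.5146,-.1728,.022]):
    q=E@np.r_[P,1];print(c['cx']+c['fx']*q[0]/-q[2],c['cy']-c['fy']*q[1]/-q[2])
```

```text
[ 0.52350071 -0.03659002  0.25797   ] [-3.14040859e+00 -7.16429729e-04  1.59042518e+00]
tip [ 0.5247 -0.1485  0.125 ] bend? [ 0.5158 -0.1365  0.269 ] cap [ 0.5153 -0.1727  0.022 ]
431.8827065549814 285.66314136229664
435.30992737446564 255.86947032860976
431.1722915528403 332.63479386229
```

View pics/s2.png

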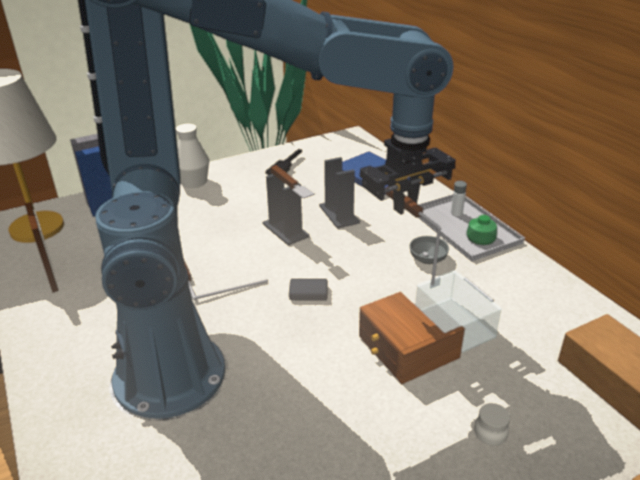

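The side view puts the tip at about (433,285), which matches the projected tip, so the grasp geometry is right. Next I shift over the cap and lower to just above its rim.

Call:
drive_tool:
  plan: [-0.45, -0.18, 0, 0, 0, 0, -0.43, -0.18, 0, 0, 0, 0, 0, 0, 0, 0, 0, 0, 0, 0, 0, 0, 0, 0]

```text
t: 7.13
eef_pos: [0.5135, -0.0636, 0.2586]
ee_rot: [-3.142, -0.0, 1.589]
wrist_force: [0.4, -0.1, -1.0]
grip_width: 0.0174
```

Call:
drive_tool:
  plan: [0, 0, 0.5, 0, 0, 0, 0, 0, 0.7, 0, 0, 0, 0, 0, 0.7, 0, 0, 0, 0, 0, 0.7, 0, 0, 0, 0, 0, 0.4, 0, 0, 0]

```text
t: 7.55
eef_pos: [0.5126, -0.0627, 0.1664]
ee_rot: [-3.139, -0.001, 1.59]
wrist_force: [-0.5, -0.7, -0.6]
grip_width: 0.0172
```

Call:
drive_tool:
  plan: [0, 0, 0, 0, 0, 0, 0, 0, 0, 0, 0, 0, 0, 0, 0, 0, 0, 0]

```text
t: 7.8
eef_pos: [0.5144, -0.0642, 0.1699]
ee_rot: [3.14, 0.001, 1.59]
wrist_force: [1.0, 0.0, -1.3]
grip_width: 0.0173
```

Run:
```python
from h import *
s=manip.read_state();print(s['eef_pos'],s['ee_rot'])
im=save('top','t3.png')[:,:,::-1]; sd=save('side','s3.png')[:,:,::-1]
o=np.zeros((600,800,3),np.uint8);o[:,:400]=cv2.resize(im[125:200,445:495],(400,600),interpolation=cv2.INTER_CUBIC)
o[:,400:]=cv2.resize(sd[230:380,380:480],(400,600),interpolation=cv2.INTER_CUBIC)
cv2.imwrite('pics/c3.png',o)
```

```text
[ 0.51438633 -0.06417066  0.16994407] [3.13982416e+00 5.48675646e-04 1.58973507e+00]
```

View pics/c3.png

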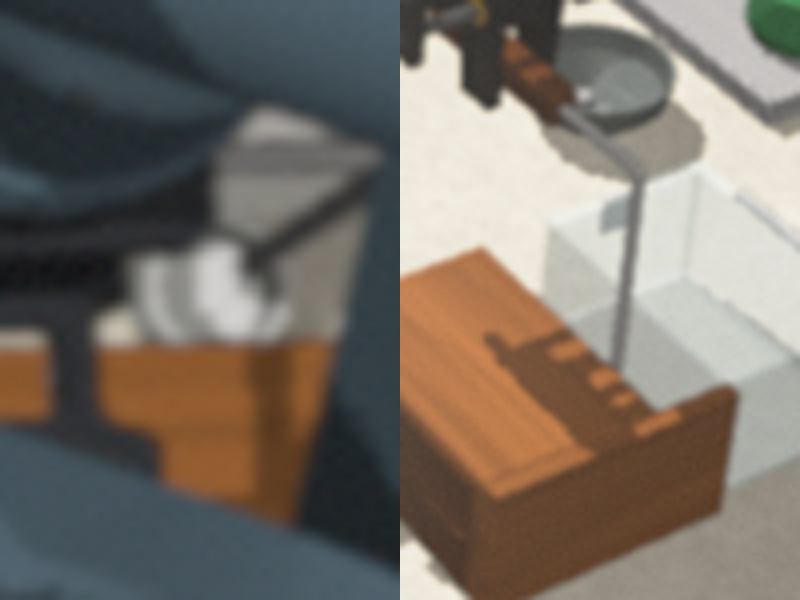

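The tip is at crop (255,260), over the cap's hollow and a little toward its far and +x side. The cap's left wall is at crop (135–190, 250–340).

Run:
```python
from h import *
print(at('top',445+257/8,125+260/8,.038), at('top',445+136/8,125+290/8,.022), manip.read_state()['eef_pos'])
```

```text
[ 0.5178 -0.1782  0.038 ] [ 0.5136 -0.1528  0.022 ] [ 0.51444961 -0.06443556  0.17020607]
```

Call:
drive_tool:
  plan: [0.2, -0.1, 0, 0, 0, 0, 0, 0, 0.3, 0, 0, 0, 0, 0, 0.3, 0, 0, 0, 0, 0, 0.3, 0, 0, 0, 0, 0, 0, 0, 0, 0]

```text
t: 8.32
eef_pos: [0.5087, -0.0578, 0.1391]
ee_rot: [-3.138, -0.001, 1.589]
wrist_force: [0.1, -0.1, -1.1]
grip_width: 0.0176
```

Call:
drive_tool:
  plan: [0, 0, 0, 0, 0, 0, 0, 0, 0, 0, 0, 0]

```text
t: 8.48
eef_pos: [0.5103, -0.0584, 0.1415]
ee_rot: [-3.141, -0.0, 1.589]
wrist_force: [-0.7, 0.2, -0.4]
grip_width: 0.0179
```

Run:
```python
from h import *
manip.capture('top');s=manip.read_state();print(s['eef_pos'],s['ee_rot'],s['wrist_force'],s['moment'])
```

```text
[ 0.51049865 -0.05846362  0.14180369] [3.14146069e+00 3.94142591e-05 1.58913804e+00] [ 0.51339638 -0.38846682 -0.8414048 ] [-0.00385546 -0.06514955 -0.01486266]
```

Call:
drive_tool:
  plan: [0.1, 0, 0, 0, 0, 0, 0.15, 0, 0, 0, 0, 0, 0.2, 0, 0, 0, 0, 0, 0.25, 0, 0, 0, 0, 0, 0.25, 0, 0, 0, 0, 0]

```text
t: 8.95
eef_pos: [0.5098, -0.029, 0.1419]
ee_rot: [3.141, 0.0, 1.589]
wrist_force: [-0.1, -0.1, -0.4]
grip_width: 0.0174
```

Call:
drive_tool:
  plan: [0.25, 0, 0, 0, 0, 0, 0.25, 0, 0, 0, 0, 0, 0.25, 0, 0, 0, 0, 0, 0.25, 0, 0, 0, 0, 0, 0.25, 0, 0, 0, 0, 0]

```text
t: 9.37
eef_pos: [0.5091, 0.0085, 0.1417]
ee_rot: [3.142, -0.0, 1.59]
wrist_force: [0.3, -0.8, -0.3]
grip_width: 0.0175
```

Run:
```python
from h import *
s=manip.read_state();print(s['eef_pos'],s['ee_rot'],s['wrist_force'])
im=save('top','t4.png')[:,:,::-1]; sd=save('side','s4.png')[:,:,::-1]
o=np.zeros((600,800,3),np.uint8);o[:,:400]=cv2.resize(im[110:215,410:480],(400,600),interpolation=cv2.INTER_CUBIC)
o[:,400:]=cv2.resize(sd[230:380,360:460],(400,600),interpolation=cv2.INTER_CUBIC)
cv2.imwrite('pics/c4.png',o)
```

```text
[0.5090789  0.00853966 0.14173965] [ 3.14155571e+00 -8.08339038e-06  1.58952832e+00] [ 0.28852543 -0.79617185 -0.26592462]
```

View pics/c4.png

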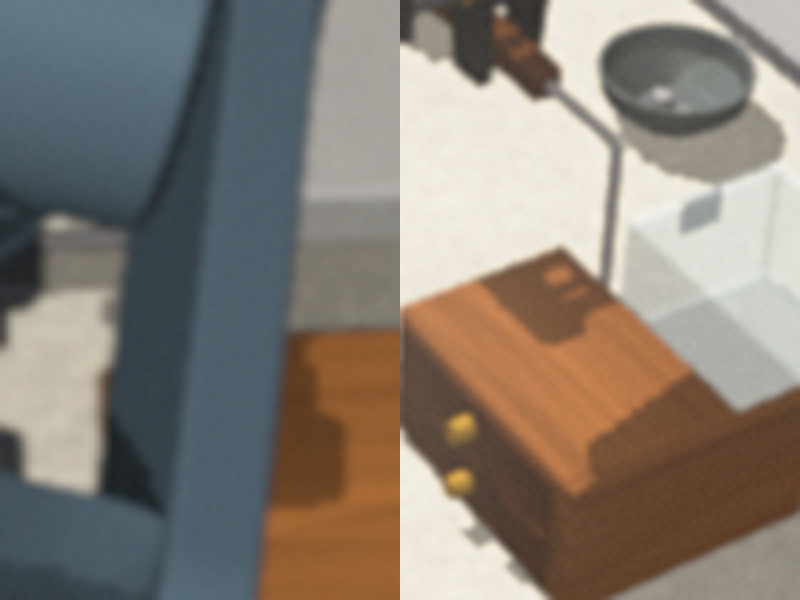

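The arm hides the cap from above, and the rod stays clear of the walls. Continuing the draw.

Call:
drive_tool:
  plan: [0.2, 0, 0, 0, 0, 0, 0.25, 0, 0, 0, 0, 0, 0.25, 0, 0, 0, 0, 0, 0.25, 0, 0, 0, 0, 0, 0.25, 0, 0, 0, 0, 0]

```text
t: 9.88
eef_pos: [0.5084, 0.0444, 0.1417]
ee_rot: [-3.142, -0.0, 1.589]
wrist_force: [0.5, -0.6, -1.4]
grip_width: 0.0173
```

Call:
drive_tool:
  plan: [0.25, 0, 0, 0, 0, 0, 0.25, 0, 0, 0, 0, 0, 0.25, 0, 0, 0, 0, 0, 0.25, 0, 0, 0, 0, 0, 0.25, 0, 0, 0, 0, 0]

```text
t: 10.3
eef_pos: [0.5077, 0.0819, 0.1417]
ee_rot: [-3.142, 0.0, 1.589]
wrist_force: [-0.4, 0.0, -0.5]
grip_width: 0.0175
```

Call:
drive_tool:
  plan: [0.2, 0, 0, 0, 0, 0, 0.15, 0, 0, 0, 0, 0, 0.1, 0, 0, 0, 0, 0, 0.05, 0, 0, 0, 0, 0, 0, 0, 0, 0, 0, 0]

```text
t: 10.72
eef_pos: [0.5075, 0.0964, 0.1417]
ee_rot: [-3.142, -0.0, 1.59]
wrist_force: [0.1, 0.5, -1.9]
grip_width: 0.0175
```

Call:
drive_tool:
  plan: [0, 0, 0, 0, 0, 0, 0, 0, 0, 0, 0, 0, 0, 0, 0, 0, 0, 0]

```text
t: 10.97
eef_pos: [0.5075, 0.0959, 0.1417]
ee_rot: [-3.142, -0.0, 1.589]
wrist_force: [0.4, 0.2, -1.3]
grip_width: 0.0174
```

Run:
```python
from h import *
s=manip.read_state();print(s['eef_pos'],s['ee_rot'],s['wrist_force'])
im=save('top','t5.png')[:,:,::-1]; sd=save('side','s5.png')[:,:,::-1]
o=np.zeros((600,800,3),np.uint8);o[:,:400]=cv2.resize(im[110:230,370:450],(400,600),interpolation=cv2.INTER_CUBIC)
o[:,400:]=cv2.resize(sd[210:360,340:440],(400,600),interpolation=cv2.INTER_CUBIC)
cv2.imwrite('pics/c5.png',o)
```

```text
[0.50748707 0.0959127  0.14170155] [-3.14155723e+00 -2.12079513e-05  1.58884014e+00] [ 0.39288495  0.18291214 -1.26265572]
```

View pics/c5.png

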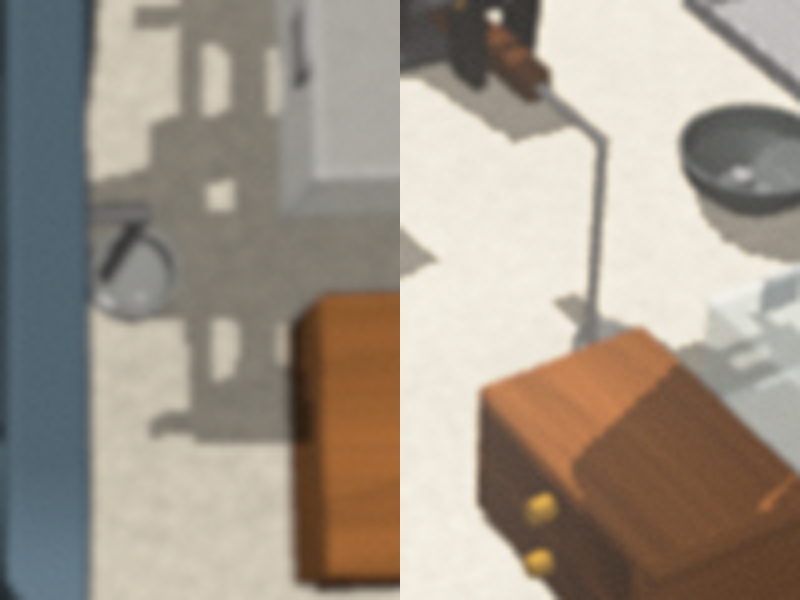

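The cap stands open side up outside the gap at top pixel ≈ (396.6,165), y ≈ -0.033, about 55 mm out. Next I ease off its wall, lift the rod and carry it back.

Call:
drive_tool:
  plan: [-0.1, 0, 0, 0, 0, 0, -0.1, 0, 0, 0, 0, 0, 0, 0, -0.15, 0, 0, 0, 0, 0, -0.3, 0, 0, 0, 0, 0, -0.5, 0, 0, 0]

```text
t: 11.48
eef_pos: [0.5067, 0.09, 0.1699]
ee_rot: [-3.139, -0.0, 1.589]
wrist_force: [0.2, 0.3, 0.2]
grip_width: 0.0173
```

Call:
drive_tool:
  plan: [0, 0, -0.7, 0, 0, 0, 0, 0, -0.8, 0, 0, 0, 0, 0, -0.8, 0, 0, 0, 0, 0, -0.6, 0, 0, 0, 0, 0, -0.2, 0, 0, 0]

```text
t: 11.9
eef_pos: [0.5092, 0.0901, 0.2676]
ee_rot: [3.135, 0.0, 1.589]
wrist_force: [0.2, -0.2, -1.2]
grip_width: 0.0173
```

Run:
```python
from h import *
plan([.5892,.3545,.26],1.511,step=.95)
```

```text
pos [0.5092 0.0901 0.2676] rot [3.1352e+00 4.0000e-04 1.5893e+00] t 11.9 grip 0.0173 N 10
[0.88, 0.28, 0.03, 0.01, 0.0, 0.09, 0.88, 0.28, 0.03, 0.01, 0.0, 0.09, 0.88, 0.27, 0.03, 0.01, 0.0, 0.09, 0.88, 0.26, 0.03, 0.01, 0.0, 0.09, 0.88, 0.26, 0.03, 0.01, 0.0, 0.09]
[0.89, 0.25, 0.03, 0.01, 0.0, 0.09, 0.89, 0.24, 0.03, 0.01, 0.0, 0.09, 0.89, 0.23, 0.03, 0.01, 0.0, 0.09, 0.89, 0.23, 0.03, 0.01, 0.0, 0.09, 0.89, 0.22, 0.03, 0.01, 0.0, 0.09]
```

Call:
drive_tool:
  plan: [0.9, 0.3, 0, 0, 0, 0.1, 0.9, 0.3, 0, 0, 0, 0.1, 0.9, 0.25, 0, 0, 0, 0.1, 0.9, 0.25, 0, 0, 0, 0.1, 0.9, 0.25, 0, 0, 0, 0.1]

```text
t: 12.32
eef_pos: [0.5479, 0.2264, 0.2629]
ee_rot: [-3.141, 0.0, 1.545]
wrist_force: [1.1, -0.2, -0.6]
grip_width: 0.0175
```

Call:
drive_tool:
  plan: [0.9, 0.25, 0, 0, 0, 0.1, 0.9, 0.25, 0, 0, 0, 0.1, 0.9, 0.25, 0, 0, 0, 0.1, 0.9, 0.2, 0, 0, 0, 0.1, 0.7, 0.2, 0, 0, 0, 0]

```text
t: 12.73
eef_pos: [0.5875, 0.3547, 0.2624]
ee_rot: [-3.141, -0.0, 1.511]
wrist_force: [0.6, -0.3, -1.0]
grip_width: 0.0175
```

Call:
drive_tool:
  plan: [0, 0, 0, 0, 0, 0, 0, 0, 0, 0, 0, 0, 0, 0, 0, 0, 0, 0]

```text
t: 12.98
eef_pos: [0.5874, 0.352, 0.2625]
ee_rot: [-3.14, 0.001, 1.511]
wrist_force: [-0.4, -0.4, -1.1]
grip_width: 0.0174
```

Run:
```python
from h import *
plan([.5892,.3545,.26],1.511,step=.95)
im=save('top','t6.png')[:,:,::-1]
save('wrist','w6.png')
```

```text
pos [0.5874 0.352  0.2625] rot [-3.1404e+00  1.0000e-03  1.5108e+00] t 12.98 grip 0.0174 N 1
[0.09, 0.06, 0.08, -0.01, 0.01, 0.0]
```

Call:
drive_tool:
  plan: [0.08, 0.05, 0.5, 0, 0, 0, 0, 0, 0.8, 0, 0, 0, 0, 0, 0.8, 0, 0, 0, 0, 0, 0.7, 0, 0, 0, 0, 0, 0.4, 0, 0, 0]

```text
t: 13.5
eef_pos: [0.5879, 0.3536, 0.1631]
ee_rot: [-3.137, 0.002, 1.51]
wrist_force: [-1.0, -1.0, -1.8]
grip_width: 0.0174
```

Call:
drive_tool:
  plan: [0, 0, 0, 0, 0, 0, 0, 0, 0, 0, 0, 0, 0, 0, 0, 0, 0, 0]

```text
t: 13.75
eef_pos: [0.5904, 0.3551, 0.1687]
ee_rot: [3.14, -0.001, 1.51]
wrist_force: [-0.9, 0.1, -1.6]
grip_width: 0.0174
```

Run:
```python
from h import *
plan([.5892,.3545,.157],1.511,step=.95)
```

```text
pos [0.5904 0.3551 0.1687] rot [ 3.1395e+00 -9.0000e-04  1.5104e+00] t 13.75 grip 0.0174 N 1
[-0.02, -0.04, 0.39, 0.02, -0.01, -0.01]
```

Call:
drive_tool:
  plan: [0, 0, 0.15, 0, 0, 0, 0, 0, 0.12, 0, 0, 0, 0, 0, 0.1, 0, 0, 0, 0, 0, 0, 0, 0, 0, 0, 0, 0, 0, 0, 0]

```text
t: 14.17
eef_pos: [0.5898, 0.3551, 0.1567]
ee_rot: [3.14, -0.0, 1.511]
wrist_force: [-0.3, 0.2, 1.4]
grip_width: 0.0172
```

Call:
drive_tool:
  plan: [0, 0, 0, 0, 0, 0, 0, 0, 0, 0, 0, 0, 0, 0, 0, 0, 0, 0]

```text
t: 14.42
eef_pos: [0.5898, 0.3552, 0.1567]
ee_rot: [3.141, -0.001, 1.511]
wrist_force: [0.7, 0.7, 2.0]
grip_width: 0.0174
```

Call:
drive_tool:
  plan: [0, 0, 0, 0, 0, 0, 0, 0, 0, 0, 0, 0, 0, 0, 0, 0, 0, 0, 0, 0, 0, 0, 0, 0, 0, 0, 0, 0, 0, 0]
  jaw: 70

```text
t: 14.83
eef_pos: [0.5893, 0.3549, 0.1558]
ee_rot: [-3.141, 0.0, 1.511]
wrist_force: [-0.0, 0.4, -0.5]
grip_width: 0.0485
```

Call:
drive_tool:
  plan: [0, 0, 0, 0, 0, 0, 0, 0, 0, 0, 0, 0, 0, 0, 0, 0, 0, 0, 0, 0, 0, 0, 0, 0]

```text
t: 15.17
eef_pos: [0.5895, 0.355, 0.1561]
ee_rot: [3.142, 0.0, 1.511]
wrist_force: [0.2, -0.3, 0.7]
grip_width: 0.0699
```

Call:
drive_tool:
  plan: [0, 0, -0.3, 0, 0, 0, 0, 0, -0.7, 0, 0, 0, 0, 0, -0.8, 0, 0, 0, 0, 0, -0.8, 0, 0, 0, 0, 0, -0.8, 0, 0, 0]

```text
t: 15.58
eef_pos: [0.5894, 0.355, 0.26]
ee_rot: [3.141, -0.0, 1.511]
wrist_force: [0.0, 0.5, 0.2]
grip_width: 0.07
```

Call:
drive_tool:
  plan: [0, 0, 0, 0, 0, 0, 0, 0, 0, 0, 0, 0, 0, 0, 0, 0, 0, 0]

```text
t: 15.83
eef_pos: [0.5891, 0.3548, 0.2576]
ee_rot: [-3.141, 0.0, 1.511]
wrist_force: [0.5, 0.5, 0.1]
grip_width: 0.0699
```

Run:
```python
from h import *
s=manip.read_state();print(s['t'],s['eef_pos'],s['grip_width'])
w=save('wrist','w7.png')[:,:,::-1]; sd=save('side','s7.png')[:,:,::-1]; t=save('top','t7.png')[:,:,::-1]
o=np.zeros((600,800,3),np.uint8);o[:300,:400]=cv2.resize(w,(400,300));o[:300,400:]=cv2.resize(sd[130:355,200:500],(400,300))
o[300:,:]=cv2.resize(t[80:260,80:560],(800,300)); cv2.imwrite('pics/c7.png',o)
```

```text
15.8333 [0.58911162 0.35484427 0.25763421] 0.06992293292503948
```

View pics/c7.png

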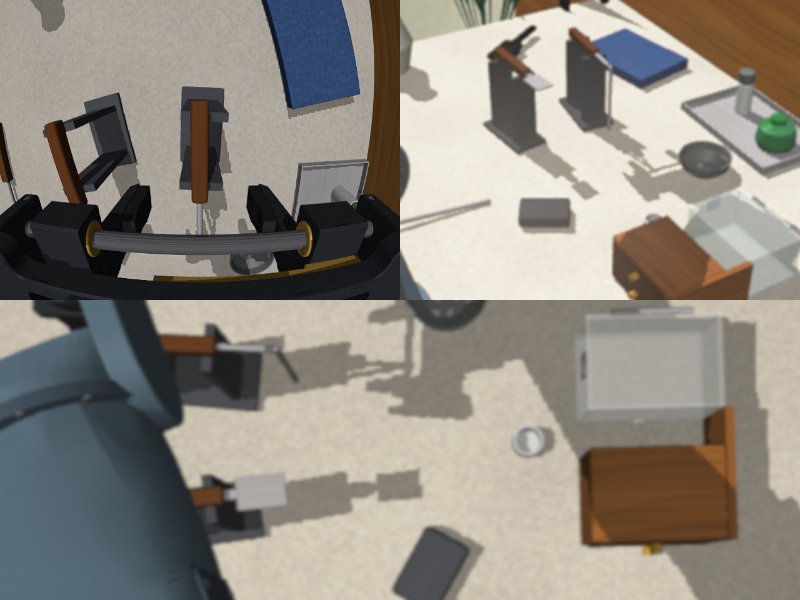

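The rod lies level on its stand, with its bend at top pixel ≈ (246,109) against (247,110) at the start. The shoehorn is where it was. The cap stands upright and clear at ≈ (398,165), and the fingers are well above everything.

Run:
```python
from h import *
print(at('top',398,164.6,.022), at('top',245.6,108.8,.1685)); manip.sign_off()
```

```text
[ 0.5086 -0.0284  0.022 ] [0.5829 0.243  0.1685]
the job is handed in; nothing more can be done
```

The cap is out of the gap, the bent rod is back on its stand, and I handed the job in at about 16 s of the 54 s allowed. The hand-in gave no verdict, so the results below are from my own camera measurements.

- **What I did:** I gripped the small bent rod by its handle and lowered its tip into the cap's hollow. I drew the cap straight out of the gap and eased the tip off its wall. Then I laid the rod back on its stand, let go and raised the gripper about 10 cm.
- **Cap:** it stands open side up, with its centre about 60 mm outside the open end (y ≈ -0.028 m; the mouth is at y ≈ -0.089 m).
- **Rod:** it lies level on its posts, with the bend about 3 mm from where it began, inside the 30 mm limit.
- **Shoehorn:** it looked unmoved in the last pictures; I didn't measure it.
- **Checks that disagreed:** the wrist and top cameras differed by up to 5 mm on the handle's position. I used a value between the two, and the grip and the fit into the cap both worked. The arm hid the cap from view for part of the slide.

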